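# Find the full canister and set it on the pull-out shelf

## Robot

A 6-joint arm with a two-finger parallel gripper is mounted at the origin on the work surface. World frame = base frame: x ahead of the robot, y to its left, z up, the work surface at z = 0. Lengths are in m, angles in rad, forces in N, time in s.
With the tool pointing down it reaches from about 0.275 to 0.85 m from the base axis. Payload 5.2 kg.
Tool frame: the origin (TCP) lies on the front face of the gripper's body, between the roots of the fingers; the fingertips stand 73 mm ahead of it and the grasp point (between the pads) lies 54 mm ahead of it; z points along the fingers, y is the line along which they close (so a half turn about z gives the same grasp; the last joint's range is limited). The gripper opens to 85 mm and grips with 20 to 120 N. Pads are 22 mm wide; open, the fingers measure 114 mm over their backs; the gripper's body (76 mm by 85 mm) begins 54 mm behind the grasp point. The pads swing forward as they close: fully open they stand 13 mm farther back than shut.
Start: joints at [0.901, 0.259, 1.535, -0, 1.348, -0.203], TCP at [0.247, 0.491, 0.304] pointing down, gripper open.
Joint ranges: [-3.14, 3.14], [-0.91, 2.08], [0.19, 2.58], [-1.22, 4.36], [0.22, 2.71], [-3.12, 3.12]. Speed limits (rad/s): [2.57, 2.57, 3.14, 3.14, 3.14, 3.14].

## Interface

Orientations are given as a rotation vector (axis times angle).
In Python, from workcell import r gives the robot as it stands.
- The arm moves only by the shell command python3 -m creep 'ROWS'. ROWS is a JSON object of lists of equal length, an entry for each row: "xyz": the shift along the tool's x, y, z as a fraction of full scale, a list of three; "twist": the turn, a rotation vector about the tool's x, y, z as a fraction of full scale, a list of three; "jaw": the opening, from 0 (shut) to 1 (fully open). A call has exactly 10 rows; each row is the pose to reach, as a shift and turn from the pose commanded when the call began, along the tool's axes at that moment; what a row does not reach only later rows make up. Full scale, the value 1, is 0.15 m for a shift and 30 degrees for a turn. A row lasts 1/8 s, in which the tool goes at most 62.5 mm and 10.7 degrees, less where a joint would pass 70% of its speed; a pose out of reach is approached as far as the arm can. A call with a number of a shift or a turn outside -1 to 1 is refused whole. A call with a gripper value outside its range is refused whole. The fingers move at their own pace and stop on an object; the grip force is fixed at half the most. Time passes only in rows, so rows that repeat a pose let the fingers close, or fill a call up. It gives the time, the measured TCP pose, the force, the opening and the grip force at its end, in the units of the state.
- r.get_state(): the state, without advancing time (a new reading comes with each control period).
- r.camera(name): name is "scene" or "top" or "wrist"; returns (picture, depth): 384x512x3 uint8, red, green, blue; 384x512 float32, m along the optical axis (not along the pixel's ray), 0 where there is no reading.
- r.get_calibration(name): a dict with "fx", "fy", "cx", "cy" (pixels), "rvec" (rotation vector, rad) and "tvec" (3), from world to camera coordinates, as OpenCV has them; the wrist camera has in their place "tool_from_camera" (4x4, takes a point from camera to tool coordinates, whose origin is the TCP and whose axes are the flange's). Camera axes: x right, y down, z forward; pixel columns grow to the right and rows downward; lengths in m; the calibration is good to about 2 mm. A picture is of the moment at which its call begins: read the wrist's pose just before it. get_calibration takes no time and is no camera call.
- r.job_done(): hands the job in; it is judged then, once.
The state is a dict: "t": time; "qpos": joint angles; "qvel": joint speeds; "joint_efforts": joint torques, N m; "eef_pos": TCP position; "orientation": TCP orientation; "wrist_force": force on the tool from outside, world axes, zero at the start; "ft_torque": the same for the moment, N m; "width": opening from 0.0 (shut) to 1.0 (fully open); "gripper_force": force on a finger pad.
Only numpy, scipy, OpenCV 4.12 (cv2) and the standard library are available. Lean on these libraries where they do the work, as an engineer would, in place of code of your own. Each camera call takes 0.05 s, during which the arm holds its last target. There are 200 camera calls.

## Task

First pull the low unit's shelf out by its handle until it is against its stop. Then feel by lifting which one of the three identical steel canisters is the full one and set it down gently, upright, on the open shelf; the shelf stays out and the two empty canisters stay standing where they were. Do not tip over any canister or anything else on the worktop.

Things in the scene. Friction and masses are not known exactly. Their poses are not given: they have to be found in the camera images.
- shelf (a joint): how far the shelf is pulled out of the unit, m: 0 is shut, 0.14 is fully out against its stop. It starts 0 to 30 mm out, slides with about 3 N of friction and stays where it is left.
- shelf_handle (a point): middle of the shelf's handle: a level steel bar 10 mm thick and 100 mm long, 42 mm above the worktop, 40 mm in front of the shelf's front panel (54 mm tall). Its x axis points into the unit (the shelf is pulled along -x), y lies along the bar, z up. It moves with the shelf.
- board (a point): the shelf's flat wooden board, 170 mm wide (y). Origin on its top face, 20 mm above the worktop; it moves with the shelf and, fully out, is the middle of the board's open part. x points into the unit, z up. Towards -x the board ends 62 mm away at a front panel standing 34 mm above it; towards +x, fully out, the unit's front is 62 mm away.
- unit: low beech unit with flat kitchen scales on its top, fixed: 200 mm wide, 220 mm deep, 70 mm tall. Origin on the worktop at the middle of its front face; x points into it, z up. The scales lie 65 mm or more behind the front face and reach 92 mm above the worktop.
- canister_a: lidded steel canister, upright cylinder 60 mm in diameter and 112 mm tall overall (the top 12 mm is its wooden lid, same diameter, which does not come off). Origin at the centre of its underside, z up. The three look exactly alike; full it weighs 0.6 to 0.85 kg, empty 0.15 to 0.25 kg.
- canister_b: lidded steel canister, upright cylinder 60 mm in diameter and 112 mm tall overall (the top 12 mm is its wooden lid, same diameter, which does not come off). Origin at the centre of its underside, z up. The three look exactly alike; full it weighs 0.6 to 0.85 kg, empty 0.15 to 0.25 kg.
- canister_c: lidded steel canister, upright cylinder 60 mm in diameter and 112 mm tall overall (the top 12 mm is its wooden lid, same diameter, which does not come off). Origin at the centre of its underside, z up. The three look exactly alike; full it weighs 0.6 to 0.85 kg, empty 0.15 to 0.25 kg.
- mug: white mug, 76 mm in diameter, 90 mm tall; bystander. Origin under its centre.
- jam_jar: closed amber glass jar, 68 mm in diameter, 90 mm tall; bystander. Origin under its centre.
- bottle: green glass bottle, 60 mm in diameter, 190 mm tall; bystander. Origin under its centre.
- pepper_pot: small dark steel pot, 40 mm in diameter, 70 mm tall; bystander. Origin under its centre.
- bowl: blue bowl, 110 mm in diameter, 45 mm tall; bystander. Origin under its centre.
Not all that is in view belongs to the job. What is shaped like the canister_a but green or turquoise is not meant.

How it is judged:
On the way:
1. the shelf is pulled out to its stop (value of joint shelf above 0.135 m), for 0.2 s.
At the end, for the whole second after the job is handed in: Shelf within 15 mm of its stop; full canister at rest, upright (0.1 rad), its whole weight (over 4.5 N) on the board, its centre within 60 mm along x and 85 mm along y of the board's origin; the two empty canisters upright within 60 mm of where they began (value of joint shelf above 0.125 m and ((contact force between canister_a and unit above 4.5 N and z of canister_a in the frame of board between -0.006 and 0.006 m and angle between each of canister_a, canister_b, canister_c's own z axis and vertical below 0.1 rad and linear speed of each of canister_a, canister_b, canister_c below 0.02 m/s and x of canister_a in the frame of board between -0.06 and 0.06 m and y of canister_a in the frame of board between -0.085 and 0.085 m and distance of each of canister_b, canister_c from where it was at the start of the episode below 0.06 m) or (contact force between canister_b and unit above 4.5 N and z of canister_b in the frame of board between -0.006 and 0.006 m and angle between each of canister_b, canister_a, canister_c's own z axis and vertical below 0.1 rad and linear speed of each of canister_b, canister_a, canister_c below 0.02 m/s and x of canister_b in the frame of board between -0.06 and 0.06 m and y of canister_b in the frame of board between -0.085 and 0.085 m and distance of each of canister_a, canister_c from where it was at the start of the episode below 0.06 m) or (contact force between canister_c and unit above 4.5 N and z of canister_c in the frame of board between -0.006 and 0.006 m and angle between each of canister_c, canister_a, canister_b's own z axis and vertical below 0.1 rad and linear speed of each of canister_c, canister_a, canister_b below 0.02 m/s and x of canister_c in the frame of board between -0.06 and 0.06 m and y of canister_c in the frame of board between -0.085 and 0.085 m and distance of each of canister_a, canister_b from where it was at the start of the episode below 0.06 m))); the robot touches nothing.
It fails at once if a canister is tipped by more than 0.6 rad (angle between any of canister_a, canister_b, canister_c's own z axis and vertical above 0.6 rad).
It fails at once if a canister is dropped: out of the fingers and moving faster than 0.4 m/s, a fall of about 10 mm or more ((contact force between canister_a and the fingers below 0.05 N and linear speed of canister_a above 0.4 m/s) or (contact force between canister_b and the fingers below 0.05 N and linear speed of canister_b above 0.4 m/s) or (contact force between canister_c and the fingers below 0.05 N and linear speed of canister_c above 0.4 m/s)).
It fails at once if the mug, jam jar, bottle, pepper pot or bowl is tipped over (0.6 rad) (angle between any of mug, jam_jar, bottle, pepper_pot, bowl's own z axis and vertical above 0.6 rad).
It also fails if it takes over 72 s, if anything falls off the work surface, if the arm or the gripper's body presses on something with over 40 N, if the wrist force passes 120 N, or if a joint passes its speed limit or range.

## Working session

There is one attempt and no reset: what is moved stays moved. The work goes in short steps, Python scripts to look and compute and a shell command to move; the robot and the scene stay as the last step left them, time stands still between calls to the robot, and variables do not carry over. Pictures are saved under pics/ and viewed, at most 10 in all, crops included, and the job is handed in when it is done.

```bash
mkdir -p pics; ls; python3 - <<'E'
from workcell import r
import cv2,numpy as np
s=r.get_state();print(s)
for n in("top","scene"):
    p,d=r.camera(n);cv2.imwrite(f"pics/{n}0.png",p[:,:,::-1]);np.savez(f"pics/{n}0.npz",p=p,d=d)
    print(n,r.get_calibration(n))
E
```

```text
pics
{'t': 0.0, 'qpos': array([ 9.01198131e-01,  2.59345382e-01,  1.53610927e+00,  2.94706304e-05,
        1.34800519e+00, -2.02780130e-01]), 'qvel': array([ 5.84169091e-04,  6.20130124e-05, -4.42018034e-04, -5.70843255e-04,
       -8.48823462e-04, -1.65364293e-03]), 'joint_efforts': array([ 3.77922743e-04, -4.46023178e+01, -2.90582979e+01, -2.26379448e-04,
        1.19873404e-02, -2.26129822e-05]), 'eef_pos': array([0.24722965, 0.49084575, 0.30306278]), 'orientation': array([-7.26457344e-01, -3.05560757e+00,  2.63859841e-03]), 'wrist_force': array([ 0.46655375,  0.37765668, -0.32915389]), 'ft_torque': array([ 0.0033659 ,  0.04849775, -0.04370989]), 'gripper_force': 0.0, 'width': 0.999246565422822}
top {'fx': 478.0276770452163, 'fy': 478.0276770452163, 'cx': 255.97261051168243, 'cy': 198.4308638069254, 'rvec': array([ 2.19895855, -2.17855305,  0.09784186]), 'tvec': array([-0.13221718,  0.5387466 ,  1.2666311 ])}
scene {'fx': 444.19038704818854, 'fy': 444.19038704818854, 'cx': 256.68313372187527, 'cy': 196.3923114780876, 'rvec': array([ 2.2343591 ,  0.83907293, -0.37441873]), 'tvec': array([-0.36168007, -0.26860516,  1.70098941])}
```

View pics/top0.png

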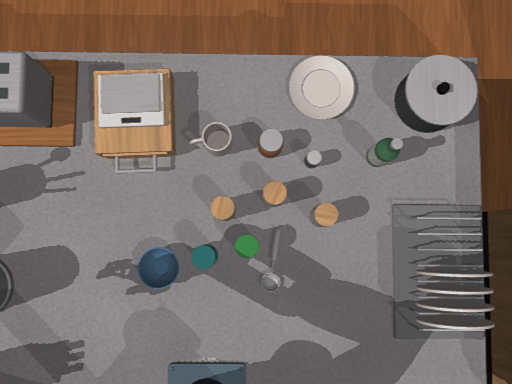

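View pics/scene0.png

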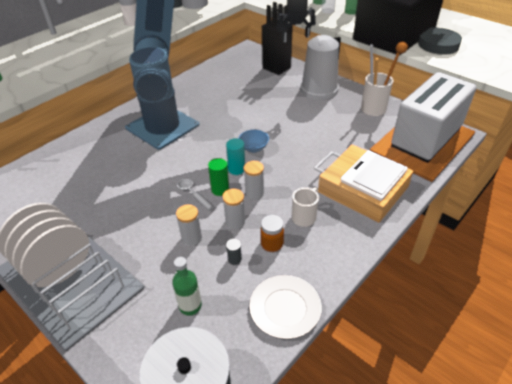

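The top view shows the candidates for the canister: wooden-lidded ones at (222,208), (275,193) and (326,214); green at (247,246) and turquoise at (204,257), which are decoys; the jam jar at (270,143) and pepper pot at (313,158) are bystanders. The unit is at (133,110), with its handle at (136,168). I choose the three wooden-lidded ones and will check them in a crop.

```bash
cat > h.py <<'E'
import cv2,numpy as np
from workcell import r
from scipy.spatial.transform import Rotation as R
def ray(cal,uv,z):
    M=R.from_rotvec(cal["rvec"]).as_matrix();c=-M.T@cal["tvec"]
    uv=np.atleast_2d(uv).astype(float)
    d=np.c_[(uv[:,0]-cal["cx"])/cal["fx"],(uv[:,1]-cal["cy"])/cal["fy"],np.ones(len(uv))]@M
    return c+d*((z-c[2])/d[:,2])[:,None]
def cloud(cal,d):
    v,u=np.indices(d.shape);M=R.from_rotvec(cal["rvec"]).as_matrix()
    P=np.stack([(u-cal["cx"])/cal["fx"]*d,(v-cal["cy"])/cal["fy"]*d,d],-1)
    return (P-cal["tvec"])@M
E
python3 - <<'E'
from h import *
f=np.load("pics/top0.npz");p,d=f["p"],f["d"];cal=r.get_calibration("top")
P=cloud(cal,d)
hsv=cv2.cvtColor(p,cv2.COLOR_RGB2HSV)
m=cv2.inRange(hsv,(8,80,120),(25,255,255))
n,L,S,C=cv2.connectedComponentsWithStats(m)
for i in range(1,n):
    if S[i,4]>150 and S[i,1]>55 : 
        cs,_=cv2.findContours((L==i).astype(np.uint8),0,2);(c,rad)=cv2.minEnclosingCircle(cs[0])
        print("orange",S[i],c,rad,np.median(P[L==i][:,2]).round(3),ray(cal,c,.112).round(4))
# unit top by height near it
sub=np.zeros(d.shape,bool);sub[60:160,85:185]=1
mu=sub&(P[...,2]>.06)&(P[...,2]<.1)
q=P[mu][:,:2]; print("unit rect",cv2.minAreaRect(q.astype(np.float32)),cv2.boxPoints(cv2.minAreaRect(q.astype(np.float32))))
mh=np.zeros(d.shape,bool);mh[157:180,105:165]=1
mh&=(P[...,2]>.03)&(P[...,2]<.055)
q=P[mh];print("handle",len(q),cv2.minAreaRect(q[:,:2].astype(np.float32)),q[:,2].mean())
for nme,uv,z in(("mug",(217,137),.09),("jar",(270,143),.09),("bottle",(396,144),.19),("pot",(313,158),.07),("bowl",(158,268),.045),("green",(247,246),.112),("turq",(204,257),.112)):
    print(nme,P[uv[1],uv[0]].round(3),ray(cal,uv,z).round(3))
a=cv2.resize(p[180:280,130:350],None,fx=3,fy=3,interpolation=2);b=cv2.resize(p[60:180,85:245],None,fx=3,fy=3,interpolation=2)
b=cv2.copyMakeBorder(b[100:],0,0,0,a.shape[1]-b.shape[1],0)
cv2.imwrite("pics/crop0.png",np.vstack([b,a])[:,:,::-1])
E
```

```text
orange [  94   69   78   88 2912] (132.5, 111.0) 55.64405822753906 0.07 [[0.7519 0.1884 0.112 ]]
orange [   0  124   74   22 1362] (36.5, 134.0) 37.845176696777344 0.018 [[0.6901 0.4273 0.112 ]]
orange [263 181  24  24 443] (274.572998046875, 192.45620727539062) 11.938348770141602 0.112 [[ 0.5485 -0.1726  0.112 ]]
orange [211 196  24  24 442] (222.26976013183594, 207.35223388671875) 11.84550666809082 0.112 [[ 0.5098 -0.042   0.112 ]]
orange [314 203  25  23 443] (325.9636535644531, 213.96713256835938) 12.036491394042969 0.112 [[ 0.4958 -0.3016  0.112 ]]
unit rect ((0.7652187347412109, 0.20194998383522034), (0.22191374003887177, 0.2021791785955429), 2.9564075469970703) [[0.64919573 0.2971823 ]
 [0.6596233  0.09527221]
 [0.88124174 0.10671768]
 [0.87081414 0.30862775]]
handle 251 ((0.6257875561714172, 0.20703360438346863), (0.04315377026796341, 0.13575312495231628), 0.6833518743515015) 0.04542182140547406
mug [ 0.709 -0.019  0.007] [[ 0.692 -0.025  0.09 ]]
jar [ 0.679 -0.161  0.088] [[ 0.678 -0.161  0.09 ]]
bottle [ 0.659 -0.455  0.191] [[ 0.66  -0.456  0.19 ]]
pot [ 0.643 -0.274  0.074] [[ 0.644 -0.275  0.07 ]]
bowl [0.351 0.133 0.013] [[0.354 0.127 0.045]]
green [ 0.414 -0.105  0.112] [[ 0.414 -0.105  0.112]]
turq [0.386 0.002 0.105] [[0.386 0.001 0.112]]
```

View pics/crop0.png

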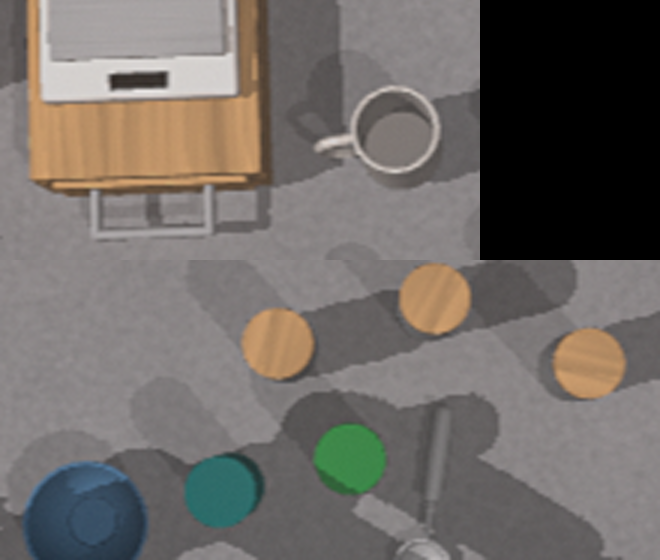

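Crop confirms three wooden-lidded steel canisters; green and turquoise decoys are distinct. The handle bar runs from about px (115.7,171.3) to (156.3,170). Now the handle position and the move plan.

```bash
cat >> h.py <<'E'
def plan(g,yaw,cmd=None):
    """g: grasp point world; yaw: heading of tool y (mod pi), tool down. prints shift/turn in units"""
    s=r.get_state();A=R.from_rotvec(s["orientation"]);M=A.as_matrix();p=s["eef_pos"]
    best=None
    for k in(0,np.pi):
        y=np.array([np.cos(yaw+k),np.sin(yaw+k),0]);z=np.array([0,0,-1.]);x=np.cross(y,z)
        T=R.from_matrix(np.c_[x,y,z]);w=(A.inv()*T).as_rotvec()
        if best is None or np.linalg.norm(w)<np.linalg.norm(best):best=w
    t=np.asarray(g)+[0,0,.054]
    print("t",round(s["t"],2),"tcp",p.round(4),"grasp",(p+M[:,2]*.054).round(4),"tooly",M[:,1].round(3),"tilt",M[:,2].round(4),"q6",s["qpos"][5].round(2),"F",s["wrist_force"].round(2),"w",round(s["width"],3))
    print("XYZ",(M.T@(t-p)/.15).round(3),"TWIST",np.rad2deg(best).round(2)/30, "down",(M.T@[0,0,-1]/.15).round(3))
E
python3 - <<'E'
from h import *
f=np.load("pics/top0.npz");p,d=f["p"],f["d"];cal=r.get_calibration("top");P=cloud(cal,d)
print(ray(cal,[[115.7,171.3],[156.3,170],[136,170.7],[136,157]],.047).round(4))
for v in range(152,178):print(v,P[v,130:142].mean(0).round(3),p[v,136].sum(),end=' ; ')
print()
plan([.60,.205,.042],np.deg2rad(3))
E
```

```text
[[0.6062 0.2444 0.047 ]
 [0.6108 0.1375 0.047 ]
 [0.6084 0.191  0.047 ]
 [0.645  0.192  0.047 ]]
152 [0.656 0.19  0.062] 303 ; 153 [0.654 0.192 0.054] 459 ; 154 [0.652 0.192 0.053] 450 ; 155 [0.65  0.193 0.05 ] 244 ; 156 [0.65  0.196 0.034] 234 ; 157 [0.65  0.2   0.018] 252 ; 158 [0.65  0.204 0.001] 312 ; 159 [ 0.647  0.205 -0.001] 306 ; 160 [0.644 0.204 0.   ] 296 ; 161 [0.641 0.204 0.002] 259 ; 162 [ 0.639  0.204 -0.   ] 264 ; 163 [ 0.636  0.204 -0.   ] 266 ; 164 [0.633 0.204 0.001] 265 ; 165 [ 0.63   0.204 -0.   ] 284 ; 166 [0.627 0.204 0.001] 311 ; 167 [0.625 0.204 0.001] 301 ; 168 [0.622 0.204 0.001] 314 ; 169 [0.613 0.193 0.046] 389 ; 170 [0.61  0.193 0.046] 493 ; 171 [0.608 0.192 0.047] 481 ; 172 [0.605 0.193 0.044] 381 ; 173 [0.608 0.203 0.001] 409 ; 174 [0.605 0.203 0.001] 420 ; 175 [0.603 0.203 0.001] 420 ; 176 [0.6   0.203 0.001] 414 ; 177 [0.597 0.203 0.   ] 419 ; 
t 0.1 tcp [0.2473 0.4909 0.3031] grasp [0.2472 0.4908 0.2491] tooly [ 0.45   0.893 -0.002] tilt [-0.001  -0.0014 -1.    ] q6 -0.2 F [ 0.24 -0.07  0.35] w 1.001
XYZ [-2.958 -0.641  1.381] TWIST [-3.33333333e-03  1.33333333e-03  2.00833333e+00] down [-2.000e-03  1.100e-02  6.667e+00]
```

```bash
python3 -m creep '{"xyz":[[-0.1,-0.06,0],[-0.3,-0.2,0],[-0.5,-0.3,0],[-0.7,-0.45,0],[-0.9,-0.6,0],[-1,-0.64,0],[-1,-0.64,0],[-1,-0.64,0],[-1,-0.64,0],[-1,-0.64,0]],"twist":[[0,0,0.1],[0,0,0.3],[0,0,0.5],[0,0,0.7],[0,0,0.9],[0,0,1],[0,0,1],[0,0,1],[0,0,1],[0,0,1]],"jaw":[0.8,0.6,0.45,0.4,0.4,0.4,0.4,0.4,0.4,0.4]}'
python3 -c "
from h import *
plan([.609,.192,.15],np.deg2rad(2.8))"
```

```text
t: 1.35
eef_pos: [0.3378, 0.3386, 0.3038]
orientation: [-1.491, -2.765, 0.0]
wrist_force: [-0.2, -0.3, -0.0]
width: 0.403
gripper_force: 0.0
t 1.35 tcp [0.3378 0.3386 0.3038] grasp [0.3378 0.3386 0.2498] tooly [ 0.835  0.55  -0.   ] tilt [-3.e-04 -0.e+00 -1.e+00] q6 -0.03 F [-0.23 -0.31 -0.02] w 0.403
XYZ [-1.81   0.974  0.665] TWIST [-6.66666667e-04 -0.00000000e+00  1.01833333e+00] down [-1.000e-03  2.000e-03  6.667e+00]
```

```bash
python3 -m creep '{"xyz":[[-0.1,0.05,0],[-0.3,0.2,0],[-0.5,0.35,0],[-0.7,0.5,0],[-0.9,0.65,0],[-1,0.8,0],[-1,0.9,0],[-1,0.97,0],[-1,0.97,0],[-1,0.97,0]],"twist":[[0,0,0.1],[0,0,0.3],[0,0,0.5],[0,0,0.7],[0,0,0.9],[0,0,1],[0,0,1],[0,0,1],[0,0,1],[0,0,1]],"jaw":[0.4,0.4,0.4,0.4,0.4,0.4,0.4,0.4,0.4,0.4]}'
python3 -c "
from h import *
plan([.609,.192,.15],np.deg2rad(2.8))"
```

```text
t: 2.6
eef_pos: [0.5418, 0.2922, 0.3039]
orientation: [-2.157, -2.284, 0.001]
wrist_force: [-0.9, -0.4, -0.0]
width: 0.401
gripper_force: 0.0
t 2.6 tcp [0.5418 0.2922 0.3039] grasp [0.5417 0.2922 0.2499] tooly [ 0.998  0.057 -0.   ] tilt [-4.e-04 -3.e-04 -1.e+00] q6 0.26 F [-0.88 -0.39 -0.05] w 0.401
XYZ [-0.692  0.41   0.666] TWIST [-0.001       0.00033333  0.01533333] down [2.000e-03 3.000e-03 6.667e+00]
```

```bash
python3 -m creep '{"xyz":[[-0.1,0.05,0.1],[-0.3,0.15,0.2],[-0.5,0.3,0.4],[-0.65,0.4,0.55],[-0.69,0.41,0.66],[-0.69,0.41,0.66],[-0.69,0.41,0.66],[-0.69,0.41,0.66],[-0.69,0.41,0.66],[-0.69,0.41,0.66]],"twist":[[0,0,0],[0,0,0.01],[0,0,0.01],[0,0,0.01],[0,0,0.01],[0,0,0.01],[0,0,0.01],[0,0,0.01],[0,0,0.01],[0,0,0.01]],"jaw":[0.4,0.4,0.4,0.4,0.4,0.4,0.4,0.4,0.4,0.4]}'
python3 -c "
from h import *
plan([.609,.192,.042],np.deg2rad(2.8))
s=r.get_state();p,d=r.camera('wrist');cv2.imwrite('pics/w1.png',p[:,:,::-1]);np.savez('pics/w1.npz',p=p,d=d)
c=r.get_calibration('wrist')
v,u=np.indices(d.shape)
Q=np.stack([(u-c['cx'])/c['fx']*d,(v-c['cy'])/c['fy']*d,d],-1);T=c['tool_from_camera']
Q=(Q@T[:3,:3].T+T[:3,3])@R.from_rotvec(s['orientation']).as_matrix().T+s['eef_pos']
m=(d>0)&(Q[...,2]>.036)&(Q[...,2]<.052)&(Q[...,0]<.635)&(Q[...,0]>.57)&(abs(Q[...,1]-.19)<.03)
q=Q[m];print(len(q),q.min(0),q.max(0),np.median(q,0))
"
```

```text
t: 3.85
eef_pos: [0.6094, 0.1929, 0.2054]
orientation: [2.162, 2.278, 0.001]
wrist_force: [0.4, -0.1, -0.8]
width: 0.405
gripper_force: 0.0
t 3.85 tcp [0.6094 0.1929 0.2054] grasp [0.6094 0.1929 0.1514] tooly [0.999 0.052 0.001] tilt [ 7.e-04  1.e-04 -1.e+00] q6 0.08 F [ 0.36 -0.05 -0.85] w 0.405
XYZ [-0.006 -0.003  0.729] TWIST [ 0.00133333 -0.          0.00633333] down [-0.000e+00 -5.000e-03  6.667e+00]
1142 [0.60501003 0.16011441 0.04041404] [0.61741175 0.21995375 0.04797403] [0.61103507 0.19117472 0.04490985]
```

View pics/w1.png

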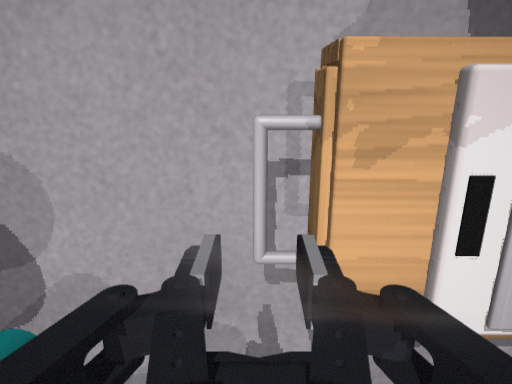

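The wrist view shows the handle bar at px (260,190), between the fingers along the closing direction; the bar is at x≈0.610, clear of the panel at px 318. Descend, then grip.

```bash
python3 -m creep '{"xyz":[[0,0,0.1],[0,0,0.25],[0,0,0.4],[0,0,0.55],[0,0,0.68],[0,0,0.72],[0,0,0.72],[0,0,0.72],[0,0,0.72],[0,0,0.72]],"twist":[[0,0,0],[0,0,0],[0,0,0],[0,0,0],[0,0,0],[0,0,0],[0,0,0],[0,0,0],[0,0,0],[0,0,0]],"jaw":[0.36,0.36,0.36,0.36,0.36,0.36,0.36,0,0,0]}'
python3 -m creep '{"xyz":[[0,0,0],[0,0,0],[0,-0.03,0],[0,-0.08,0],[0,-0.14,0],[0,-0.2,0],[0,-0.26,0],[0,-0.32,0],[0,-0.33,0],[0,-0.33,0]],"twist":[[0,0,0],[0,0,0],[0,0,0],[0,0,0],[0,0,0],[0,0,0],[0,0,0],[0,0,0],[0,0,0],[0,0,0]],"jaw":[0,0,0,0,0,0,0,0,0,0]}'
```

```text
t: 5.15
eef_pos: [0.6101, 0.1925, 0.0979]
orientation: [2.163, 2.277, 0.002]
wrist_force: [0.3, -0.2, 2.6]
width: 0.094
gripper_force: 58.6
t: 6.4
eef_pos: [0.5601, 0.1901, 0.0978]
orientation: [2.163, 2.277, 0.002]
wrist_force: [0.8, 1.5, 7.0]
width: 0.094
gripper_force: 59.5
```

```bash
python3 -m creep '{"xyz":[[0,-0.03,0],[0,-0.08,0],[0,-0.15,0],[0,-0.22,0],[0,-0.29,0],[0,-0.36,0],[0,-0.43,0],[0,-0.47,0],[0,-0.5,0],[0,-0.5,0]],"twist":[[0,0,0],[0,0,0],[0,0,0],[0,0,0],[0,0,0],[0,0,0],[0,0,0],[0,0,0],[0,0,0],[0,0,0]],"jaw":[0,0,0,0,0,0,0,0,0,0]}'
python3 -m creep '{"xyz":[[0,-0.01,0],[0,-0.02,0],[0,-0.02,0],[0,-0.03,0],[0,-0.03,0],[0,-0.04,0],[0,-0.04,0],[0,-0.04,0],[0,-0.04,0],[0,-0.04,0]],"twist":[[0,0,0],[0,0,0],[0,0,0],[0,0,0],[0,0,0],[0,0,0],[0,0,0],[0,0,0],[0,0,0],[0,0,0]],"jaw":[0,0,0,0,0,0,0,0,0,0]}'

```

```text
t: 7.65
eef_pos: [0.4851, 0.1864, 0.0978]
orientation: [2.163, 2.277, 0.003]
wrist_force: [-0.2, 1.1, 9.9]
width: 0.089
gripper_force: 59.6
t: 8.9
eef_pos: [0.4797, 0.1862, 0.0978]
orientation: [2.163, 2.277, 0.004]
wrist_force: [2.9, 1.9, 7.7]
width: 0.091
gripper_force: 59.5
```

```bash
python3 -m creep '{"xyz":[[0,-0.01,0],[0,-0.01,0],[0,-0.02,0],[0,-0.02,0],[0,-0.03,0],[0,-0.03,0],[0,-0.03,0],[0,-0.04,0],[0,-0.04,0],[0,-0.04,0]],"twist":[[0,0,0],[0,0,0],[0,0,0],[0,0,0],[0,0,0],[0,0,0],[0,0,0],[0,0,0],[0,0,0],[0,0,0]],"jaw":[0,0,0,0,0,0,0,0,0,0]}'

```

```text
t: 10.15
eef_pos: [0.4756, 0.1859, 0.0979]
orientation: [2.161, 2.275, 0.009]
wrist_force: [8.2, 2.4, 1.7]
width: 0.089
gripper_force: 58.9
```

```bash
python3 -m creep '{"xyz":[[0,-0.01,0],[0,-0.01,0],[0,-0.02,0],[0,-0.02,0],[0,-0.02,0],[0,-0.02,0],[0,-0.02,0],[0,-0.02,0],[0,-0.02,0],[0,-0.02,0]],"twist":[[0,0,0],[0,0,0],[0,0,0],[0,0,0],[0,0,0],[0,0,0],[0,0,0],[0,0,0],[0,0,0],[0,0,0]],"jaw":[0,0,0,0,0,0,0,0,0,0]}'

```

```text
t: 11.4
eef_pos: [0.4752, 0.1859, 0.0979]
orientation: [2.159, 2.272, 0.015]
wrist_force: [15.9, 2.8, -7.3]
width: 0.089
gripper_force: 58.5
```

```bash
python3 -m creep '{"xyz":[[0,0.01,0],[0,0.02,0],[0,0.02,0],[0,0.02,0],[0,0.02,0],[0,0.02,-0.1],[0,0.02,-0.3],[0,0.02,-0.5],[0,0.02,-0.7],[0,0.02,-0.85]],"twist":[[0,0,0],[0,0,0],[0,0,0],[0,0,0],[0,0,0],[0,0,0],[0,0,0],[0,0,0],[0,0,0],[0,0,0]],"jaw":[0,0,0.36,0.36,0.36,0.36,0.36,0.36,0.36,0.36]}'
python3 - <<'E'
from h import *
p,d=r.camera("top");cv2.imwrite("pics/top1.png",p[:,:,::-1]);np.savez("pics/top1.npz",p=p,d=d)
plan([.51,-.042,.16],np.deg2rad(90))
E
```

```text
t: 12.65
eef_pos: [0.4733, 0.1855, 0.2269]
orientation: [2.162, 2.277, 0.003]
wrist_force: [0.6, -0.2, 0.2]
width: 0.36
gripper_force: 0.0
t 12.7 tcp [0.4745 0.1857 0.2295] grasp [0.4749 0.1858 0.1755] tooly [0.999 0.052 0.007] tilt [ 0.0065  0.001  -1.    ] q6 0.1 F [ 1.38 -0.56  1.05] w 0.36
XYZ [-1.528  0.157  0.104] TWIST [ 0.011       0.00833333 -2.901     ] down [-4.000e-03 -4.300e-02  6.667e+00]
```

View pics/top1.png

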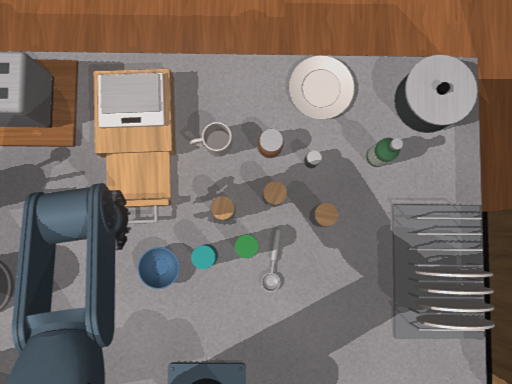

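The shelf is out: board at px (138,175), handle at (142,213). All else stands as before. Now go to the first canister with the jaws along x, opening on the way.

```bash
python3 -m creep '{"xyz":[[-0.1,0,0],[-0.25,0,0],[-0.4,0.05,0],[-0.55,0.05,0],[-0.7,0.1,0],[-0.85,0.12,0],[-1,0.15,0],[-1,0.15,0],[-1,0.15,0],[-1,0.15,0]],"twist":[[0,0,0],[0,0,0],[0,0,0],[0,0,0],[0,0,0],[0,0,0],[0,0,0],[0,0,0],[0,0,0],[0,0,0]],"jaw":[0.36,0.5,1,1,1,1,1,1,1,1]}'
python3 -c "
from h import *
plan([.51,-.042,.16],np.deg2rad(2.8))"
```

```text
t: 13.95
eef_pos: [0.5028, 0.0373, 0.2241]
orientation: [-2.162, -2.278, 0.001]
wrist_force: [-0.5, 1.5, -0.6]
width: 1.0
gripper_force: 0.0
t 13.95 tcp [0.5028 0.0373 0.2241] grasp [0.5028 0.0373 0.1701] tooly [ 0.999  0.052 -0.001] tilt [-9.e-04  2.e-04 -1.e+00] q6 -0.2 F [-0.51  1.54 -0.57] w 1.0
XYZ [-0.53   0.02   0.067] TWIST [-0.00166667 -0.00066667  0.00633333] down [-2.000e-03  6.000e-03  6.667e+00]
```

```bash
python3 -m creep '{"xyz":[[-0.15,0.01,0],[-0.3,0.02,0],[-0.45,0.02,0],[-0.53,0.02,0],[-0.53,0.02,0],[-0.53,0.02,0.15],[-0.53,0.02,0.3],[-0.53,0.02,0.45],[-0.53,0.02,0.55],[-0.53,0.02,0.6]],"twist":[[0,0,0],[0,0,0],[0,0,0],[0,0,0],[0,0,0],[0,0,0],[0,0,0],[0,0,0],[0,0,0],[0,0,0]],"jaw":[1,1,1,1,1,1,1,1,1,1]}'
python3 -m creep '{"xyz":[[0,0,0],[0,0,0],[0,0,0],[0,0,0],[0,0,0],[0,0,0],[0,0,0],[0,0,0],[0,0,0],[0,0,0]],"twist":[[0,0,0],[0,0,0],[0,0,0],[0,0,0],[0,0,0],[0,0,0],[0,0,0],[0,0,0],[0,0,0],[0,0,0]],"jaw":[1,0.8,0.7,0.6,0.5,0.4,0.4,0.4,0.4,0.4]}'
python3 -m creep '{"xyz":[[0,0,-0.02],[0,0,-0.05],[0,0,-0.1],[0,0,-0.15],[0,0,-0.2],[0,0,-0.2],[0,0,-0.2],[0,0,-0.2],[0,0,-0.2],[0,0,-0.2]],"twist":[[0,0,0],[0,0,0],[0,0,0],[0,0,0],[0,0,0],[0,0,0],[0,0,0],[0,0,0],[0,0,0],[0,0,0]],"jaw":[0.4,0.4,0.4,0.4,0.4,0.4,0.4,0.4,0.4,0.4]}'

```

```text
t: 15.2
eef_pos: [0.5102, -0.0419, 0.1337]
orientation: [-2.162, -2.278, 0.001]
wrist_force: [0.0, -0.3, -0.2]
width: 0.998
gripper_force: 0.0
t: 16.45
eef_pos: [0.5105, -0.0426, 0.1354]
orientation: [2.163, 2.277, 0.0]
wrist_force: [-1.6, 0.4, 5.2]
width: 0.681
gripper_force: 63.7
t: 17.7
eef_pos: [0.5104, -0.0425, 0.1642]
orientation: [-2.163, -2.278, 0.0]
wrist_force: [-0.4, 0.3, -7.7]
width: 0.682
gripper_force: 65.5
```

Wrist force −7.7 N, about 0.78 kg: this is the full one. The fresh readings after raising it will confirm.

```bash
python3 -m creep '{"xyz":[[0,0,-0.05],[0,0,-0.1],[0,0,-0.2],[0,0,-0.3],[0,0,-0.4],[0,0,-0.45],[0,0,-0.45],[0,0,-0.45],[0,0,-0.45],[0,0,-0.45]],"twist":[[0,0,0],[0,0,0],[0,0,0],[0,0,0],[0,0,0],[0,0,0],[0,0,0],[0,0,0],[0,0,0],[0,0,0]],"jaw":[0.4,0.4,0.4,0.4,0.4,0.4,0.4,0.4,0.4,0.4]}'
python3 - <<'E'
from h import *
f=np.load("pics/top1.npz");p,d=f["p"],f["d"];cal=r.get_calibration("top");P=cloud(cal,d)
for v in range(150,222,2):print(v,np.median(P[v,130:160],0).round(3),end=' ; ')
m=np.zeros(d.shape,bool);m[160:195,90:190]=1;m&=(abs(P[...,2]-.02)<.008)
q=P[m];print("board",cv2.minAreaRect(q[:,:2].astype(np.float32)))
plan([.593,.193,.17],np.deg2rad(2.8))
for i in range(3):r.camera("top");print(r.get_state()["wrist_force"])
E
```

```text
t: 18.95
eef_pos: [0.5102, -0.0424, 0.2314]
orientation: [-2.163, -2.277, 0.001]
wrist_force: [0.1, -0.2, -7.4]
width: 0.678
gripper_force: 66.3
150 [0.66  0.165 0.07 ] ; 152 [0.663 0.176 0.022] ; 154 [0.658 0.176 0.021] ; 156 [0.652 0.173 0.02 ] ; 158 [0.647 0.175 0.021] ; 160 [0.641 0.175 0.02 ] ; 162 [0.636 0.176 0.021] ; 164 [0.63  0.175 0.02 ] ; 166 [0.625 0.175 0.02 ] ; 168 [0.62  0.175 0.02 ] ; 170 [0.614 0.174 0.019] ; 172 [0.609 0.174 0.021] ; 174 [0.603 0.174 0.021] ; 176 [0.598 0.173 0.021] ; 178 [0.592 0.174 0.021] ; 180 [0.587 0.174 0.021] ; 182 [0.582 0.174 0.021] ; 184 [0.576 0.174 0.019] ; 186 [0.571 0.174 0.018] ; 188 [0.565 0.171 0.02 ] ; 190 [0.56  0.173 0.02 ] ; 192 [0.554 0.172 0.02 ] ; 194 [0.549 0.173 0.019] ; 196 [0.544 0.173 0.02 ] ; 198 [0.538 0.173 0.021] ; 200 [0.53  0.164 0.053] ; 202 [0.525 0.164 0.054] ; 204 [0.52  0.165 0.054] ; 206 [0.516 0.171 0.032] ; 208 [0.512 0.176 0.   ] ; 210 [0.507 0.176 0.001] ; 212 [0.501 0.176 0.   ] ; 214 [0.496 0.176 0.001] ; 216 [ 0.491  0.176 -0.001] ; 218 [0.485 0.174 0.001] ; 220 [0.478 0.164 0.047] ; board ((0.595028817653656, 0.19320595264434814), (0.09368199110031128, 0.17274431884288788), 0.5721515417098999)
t 18.95 tcp [ 0.5102 -0.0424  0.2314] grasp [ 0.5102 -0.0424  0.1774] tooly [ 0.999  0.052 -0.001] tilt [-9.e-04  3.e-04 -1.e+00] q6 -0.35 F [ 0.14 -0.23 -7.35] w 0.678
XYZ [1.539 0.632 0.05 ] TWIST [-0.00166667 -0.00066667  0.00533333] down [-2.000e-03  6.000e-03  6.667e+00]
[-0.34234679 -0.01201305 -6.95406886]
[ 0.32175635 -0.40367961 -6.86806001]
[-0.3500323   0.09938162 -7.80054608]
```

The weight is steady at about 7.3 N, so this is the full canister; board centre (0.595, 0.193).

```bash
python3 -m creep '{"xyz":[[0.05,0.03,0],[0.15,0.08,0],[0.3,0.15,0],[0.45,0.2,0],[0.6,0.27,0],[0.75,0.33,0],[0.88,0.4,0],[0.97,0.45,0],[1,0.5,0],[1,0.5,0]],"twist":[[0,0,0],[0,0,0],[0,0,0],[0,0,0],[0,0,0],[0,0,0],[0,0,0],[0,0,0],[0,0,0],[0,0,0]],"jaw":[0.4,0.4,0.4,0.4,0.4,0.4,0.4,0.4,0.4,0.4]}'
python3 -m creep '{"xyz":[[0.05,0.02,0],[0.15,0.05,0],[0.28,0.08,0],[0.4,0.1,0],[0.5,0.13,0],[0.54,0.14,0],[0.54,0.14,0],[0.54,0.14,0],[0.54,0.14,0],[0.54,0.14,0]],"twist":[[0,0,0],[0,0,0],[0,0,0],[0,0,0],[0,0,0],[0,0,0],[0,0,0],[0,0,0],[0,0,0],[0,0,0]],"jaw":[0.4,0.4,0.4,0.4,0.4,0.4,0.4,0.4,0.4,0.4]}'
python3 -c "
from h import *
plan([.595,.193,.10],np.deg2rad(2.8))
p,d=r.camera('scene');cv2.imwrite('pics/s2.png',cv2.resize(p[60:300,140:460],None,fx=2,fy=2)[:,:,::-1])"
```

```text
t: 20.35
eef_pos: [0.5782, 0.1112, 0.2318]
orientation: [2.163, 2.278, -0.0]
wrist_force: [0.3, 0.2, -6.9]
width: 0.68
gripper_force: 66.4
t: 21.6
eef_pos: [0.5944, 0.1927, 0.232]
orientation: [2.164, 2.277, -0.0]
wrist_force: [0.1, 0.1, -7.7]
width: 0.682
gripper_force: 66.4
t 21.6 tcp [0.5944 0.1927 0.232 ] grasp [0.5944 0.1927 0.178 ] tooly [0.999 0.051 0.   ] tilt [ 0.e+00 -1.e-04 -1.e+00] q6 0.08 F [ 0.06  0.12 -7.69] w 0.682
XYZ [0.002 0.004 0.52 ] TWIST [0.         0.00033333 0.00366667] down [ 1.000e-03 -0.000e+00  6.667e+00]
```

View pics/s2.png

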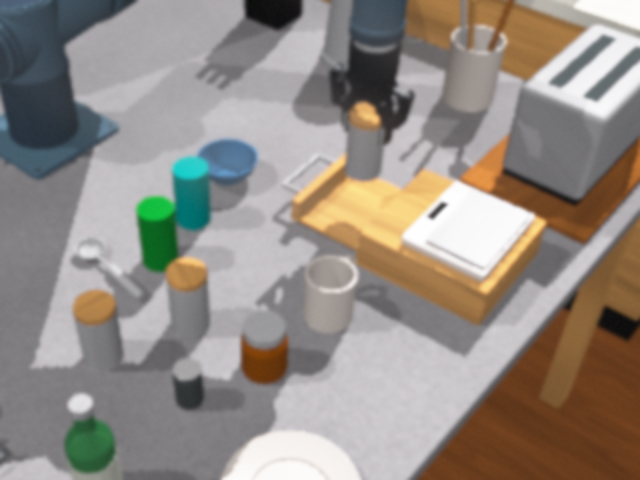

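The full canister hangs upright at px (365,145) over the open board, and the two others stand. Lower it.

```bash
python3 -m creep '{"xyz":[[0,0,0.03],[0,0,0.1],[0,0,0.17],[0,0,0.24],[0,0,0.31],[0,0,0.37],[0,0,0.42],[0,0,0.45],[0,0,0.46],[0,0,0.46]],"twist":[[0,0,0],[0,0,0],[0,0,0],[0,0,0],[0,0,0],[0,0,0],[0,0,0],[0,0,0],[0,0,0],[0,0,0]],"jaw":[0.4,0.4,0.4,0.4,0.4,0.4,0.4,0.4,0.4,0.4]}'
python3 -m creep '{"xyz":[[0,0,0.005],[0,0,0.01],[0,0,0.015],[0,0,0.02],[0,0,0.025],[0,0,0.03],[0,0,0.035],[0,0,0.04],[0,0,0.04],[0,0,0.04]],"twist":[[0,0,0],[0,0,0],[0,0,0],[0,0,0],[0,0,0],[0,0,0],[0,0,0],[0,0,0],[0,0,0],[0,0,0]],"jaw":[0.4,0.4,0.4,0.4,0.4,0.4,0.4,0.4,0.4,0.4]}'
```

```text
t: 22.9
eef_pos: [0.5945, 0.1932, 0.1631]
orientation: [2.163, 2.278, 0.0]
wrist_force: [-0.4, 0.2, -7.6]
width: 0.681
gripper_force: 66.4
t: 24.15
eef_pos: [0.5944, 0.1932, 0.1569]
orientation: [2.163, 2.278, 0.0]
wrist_force: [0.3, 0.2, -7.1]
width: 0.678
gripper_force: 66.4
```

```bash
python3 -m creep '{"xyz":[[0,0,0.002],[0,0,0.005],[0,0,0.007],[0,0,0.01],[0,0,0.012],[0,0,0.015],[0,0,0.015],[0,0,0.015],[0,0,0.015],[0,0,0.015]],"twist":[[0,0,0],[0,0,0],[0,0,0],[0,0,0],[0,0,0],[0,0,0],[0,0,0],[0,0,0],[0,0,0],[0,0,0]],"jaw":[0.4,0.4,0.4,0.4,0.4,0.4,0.4,0.4,0.4,0.4]}'
```

```text
t: 25.4
eef_pos: [0.5947, 0.1933, 0.1555]
orientation: [2.163, 2.278, 0.002]
wrist_force: [-3.9, 0.6, 5.4]
width: 0.68
gripper_force: 67.7
```

On the board (force now +5 N). Release and rise.

```bash
python3 -m creep '{"xyz":[[0,0,-0.005],[0,0,-0.005],[0,0,-0.005],[0,0,-0.005],[0,0,-0.005],[0,0,-0.005],[0,0,-0.005],[0,0,-0.005],[0,0,-0.005],[0,0,-0.005]],"twist":[[0,0,0],[0,0,0],[0,0,0],[0,0,0],[0,0,0],[0,0,0],[0,0,0],[0,0,0],[0,0,0],[0,0,0]],"jaw":[0.4,0.7,0.75,0.8,0.9,1,1,1,1,1]}'
python3 -m creep '{"xyz":[[0,0,-0.05],[0,0,-0.15],[0,0,-0.25],[0,0,-0.4],[0,0,-0.55],[0,0,-0.7],[0,0,-0.85],[0,0,-1],[0,0,-1],[0,0,-1]],"twist":[[0,0,0],[0,0,0],[0,0,0],[0,0,0],[0,0,0],[0,0,0],[0,0,0],[0,0,0],[0,0,0],[0,0,0]],"jaw":[1,1,1,1,1,1,1,1,1,1]}'
python3 - <<'E'
from h import *
s=r.get_state();p,d=r.camera('wrist');c=r.get_calibration('wrist')
p2,d2=r.camera('scene')
a=cv2.resize(p,(512,384));b=cv2.resize(p2[60:300,140:460],(512,384))
cv2.imwrite('pics/end.png',cv2.resize(np.hstack([a,b]),(800,300))[:,:,::-1])
cal=r.get_calibration("scene");P=cloud(cal,d2)
m=(abs(P[...,0]-.595)<.06)&(abs(P[...,1]-.193)<.06)&(P[...,2]>.1)
q=P[m&(abs(P[...,2]-.132)<.005)];print(len(q),q.min(0),q.max(0),q.mean(0),P[m][:,2].max())
E
```

```text
t: 26.65
eef_pos: [0.5944, 0.1932, 0.1554]
orientation: [2.163, 2.278, 0.0]
wrist_force: [0.5, 0.5, 0.2]
width: 0.999
gripper_force: 0.0
t: 27.9
eef_pos: [0.5941, 0.1931, 0.3051]
orientation: [-2.163, -2.278, 0.001]
wrist_force: [-0.2, 0.4, -0.5]
width: 1.0
gripper_force: 0.0
179 [0.56351994 0.16122742 0.12704546] [0.62483063 0.22527692 0.13566723] [0.59592129 0.19083267 0.13087519] 0.5887667184754193
```

View pics/end.png

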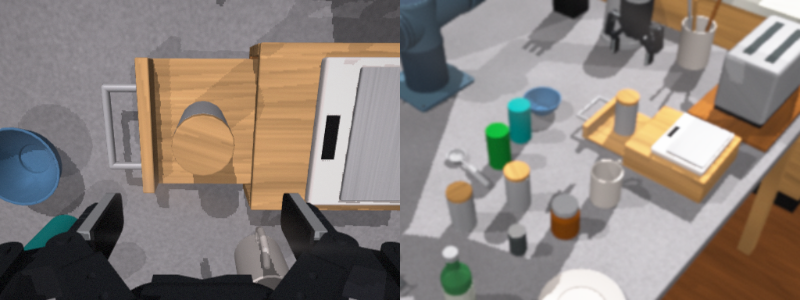

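The left half (wrist view) shows the canister upright on the open board at px (205,138). The right half shows it at (627,112), with the empties untouched at (460,205) and (517,185) and the shelf still out. Hand in.

```bash
python3 -c "
from workcell import r
print(r.job_done())"
```

```text
the job is handed in; nothing more can be done
None
```

I pulled the shelf out to its stop and set the full canister (about 7.3 N, the first one I lifted) upright on the open board. The two empties were not touched, nothing tipped over, and I handed the job in at about 28 s; no verdict came back.

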